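# Set the rotary microscope stage to the green clip and take the picture

## Robot

A 6-joint arm with a two-finger parallel gripper is mounted at the origin on the work surface. World frame = base frame: x ahead of the robot, y to its left, z up, the work surface at z = 0. Lengths are in m, angles in rad, forces in N, time in s.
With the tool pointing down it reaches from about 0.35 to 0.975 m from the base axis. Payload 4.9 kg.
Tool frame: the origin (TCP) lies midway between the tips of the shut fingers; the grasp point (between the pads) lies 19 mm behind it; z points along the fingers, x is the direction in which the jaws open and shut, and the axes are right-handed (so a half turn about z gives the same grasp; the last joint's range is limited). The gripper opens to 85 mm and grips with 20 to 120 N. Pads are 22 mm wide; open, the fingers measure 114 mm over their backs; the gripper's body (76 mm by 85 mm) begins 54 mm behind the grasp point. The pads swing forward as they close: fully open they stand 13 mm farther back than shut.
Start: joints at [1.095, 0.053, 1.613, -0, 1.476, -0.119], TCP at [0.218, 0.586, 0.231] pointing down, gripper open.
Joint ranges: [-3.01, 3.01], [-1.01, 2.22], [0.06, 2.58], [-1.02, 4.17], [0.09, 2.62], [-3.14, 3.14]. Speed limits (rad/s): [2.57, 2.57, 3.14, 3.14, 3.14, 3.14].

## Interface

Orientations are given as a unit quaternion [x, y, z, w].
In Python, from bench import r, kin, camera, finish_job, sensors gives the robot as it stands. The module is installed in compiled form; this text tells all that it offers. Calls block until the motion is done:
- r.move_pose(position, orientation): joint-space move of the TCP to a pose.
- r.servo_line(position, orientation=None, vel=0.15): straight line of the TCP; orientation=None keeps the orientation; vel is the mean speed in m/s.
- r.set_joints(angles): joint-space move.
- r.command_gripper(opening, grasp_force=None): finger opening in m; grasp_force is the grip in N (None keeps the last); returns when the fingers have stopped.
- r.hold(seconds).
- kin.ik(position, orientation): joint angles nearest the present ones, or None.
- camera(name): name is "scene" or "top" or "wrist"; returns a dict with "img" (480x640x3 uint8, red, green, blue), "z_map" (480x640 float32, m along the optical axis (not along the pixel's ray), 0 where there is no reading), "fov_y" (degrees; the focal length in pixels is half the picture's height over the tangent of half this angle, whatever the lens; pixels are square), "cx", "cy" (the principal point, pixels), "xyz" and "attitude" of the camera in the world. Camera axes: x right, y down, z forward; pixel columns grow to the right and rows downward; lengths in m; the calibration is good to about 2 mm. A picture is of the moment at which its call begins.
A pose or a line that the arm cannot do raises r.PlanningError and nothing moves.
- finish_job(): hands the job in, once; it reports no verdict.
Readings, each from a call of its own:
- sensors.current_t(): time.
- sensors.current_q(): joint angles.
- sensors.current_qd(): joint speeds.
- sensors.current_effort(): joint torques, N m.
- sensors.current_ee_pos(): TCP position.
- sensors.current_tool_rot(): TCP orientation.
- sensors.current_force(): force on the tool from outside, world axes, zero at the start.
- sensors.current_ft_torque(): the same for the moment, N m.
- sensors.current_finger_gap(): finger opening in m.
Only numpy, scipy, OpenCV 4.12 (cv2) and the standard library are available. Lean on these libraries where they do the work, as an engineer would, in place of code of your own. Each camera call takes 0.05 s, during which the arm holds its last target. There are 200 camera calls.

## Task

With a fingertip against its upright post, gently push the black dial of the rotary specimen stage round until the orange index mark lines up with the white line on the green clip. Then, with the dial left there, press the red camera release button fully down and let it go. Do not pinch or lift anything: the glass dish stays lying in the middle of the dial, and everything else standing about stays where it is.

Things in the scene. Friction and masses are not known exactly. Their poses are not given: they have to be found in the camera images.
- stage_centre (a point): The rotary stage, fixed to the table: a white round base 196 mm across, top face 36 mm above the table, with black scale lines round its edge. On it turns a flat black dial 150 mm across, whose top is 46 mm above the table. This point is the turning axis at the dial's top face (z = 46 mm). The axis is vertical; the stage stands somewhere ahead of the robot, on its left or right.
- dial (a joint): Angle of the black dial on its base, in rad, growing anticlockwise seen from above; it turns endlessly both ways, and stays where it is left (dry friction of 0.12 N m: about 2 N at the post). Its value alone does not tell where the clip is.
- post (a point): Steel finger post with a grey cap, standing upright on the dial and turning with it: 14 mm thick, 30 mm tall (from 46 to 76 mm above the table), its axis 58 mm from the turning axis. This point is on the post's axis, 61 mm above the table. Push it sideways, along its circle, from either side.
- index_mark (a point): Outer end of the orange index mark, a radial line 3 mm wide on the dial's top, at the edge of the dial, 76 mm from the turning axis, 46 mm above the table. It turns with the dial; the post stands 2.6 rad (149 degrees) anticlockwise of it.
- target_line (a point): Inner end of the white radial line on the green clip (12 mm wide, 18 mm long, top 46 mm above the table) which is fixed on the white rim. 76 mm from the turning axis, 46 mm above the table: index mark and target line are lined up when these two points meet. The clip does not move.
- dish: Open glass dish with a brown rock chip, loose, lying in the middle of the dial and carried round by it: 58 mm across, 13 mm high, about 60 g. Origin at the centre of its underside (46 mm above the table).
- shutter_top (a point): Centre of the top of the red round camera release button, 32 mm across, 44 mm above the table, in a black collar (48 mm across, top 34 mm above the table) on a grey pod 85 x 66 x 22 mm fixed to the table. Pressed straight down, it travels 6 mm against a spring, about 4 N at the bottom, and springs back.
- shutter (a joint): Travel of the red button in m: 0 released, 0.006 fully down.
- objective: Loose bystander beside the stage: black objective lens with a green band, standing, 34 mm across, 43 mm high. Origin at the centre of its underside.
- eyepiece: Loose bystander beside the stage: black and steel eyepiece, standing, 34 mm across, 42 mm high. Origin at the centre of its underside.
- jar: Loose bystander beyond the grey pod: glass jar with a white cap, 44 mm across, 55 mm high. Origin at the centre of its underside.
- dropper: Loose bystander at the far side of the table: amber bottle, 34 mm across, 85 mm high. Origin at the centre of its underside.
- slide_box: Loose bystander at the right: blue slide box with white lid, 57 x 97 x 34 mm. Origin at the centre of its underside.
- pencil: Loose bystander: yellow pencil, 180 mm long, 8 mm thick, lying along its own x on a notebook at the left. Origin at the middle of its underside.

How it is judged:
On the way, in this order (a step that is already met when the one before it is completed fails the run):
1. the index mark is lined up with the target line and the dial rests (horizontal distance between index_mark and target_line below 0.004 m and velocity of joint dial between -0.03 and 0.03 rad/s), for 0.3 s.
2. the red button is pressed fully down with the mark lined up (horizontal distance between index_mark and target_line below 0.004 m and value of joint shutter above 0.0045 m), for 0.05 s.
At the end, for the whole second after the job is handed in: The index mark lies within 4 mm (3 degrees) of the target line and the dial is at rest; the red button, after being pressed at least 4.5 mm down, is released; the dish lies flat within 15 mm of the dial's centre; every bystander is within 15 mm of where it stood (all of step 1 and value of joint shutter below 0.0015 m and horizontal distance between dish and stage_centre below 0.015 m and height (world z) of dish below 0.05 m and angle between dish's own z axis and vertical below 0.15 rad and distance of each of objective, eyepiece, jar, dropper, slide_box, pencil from where it was at the start of the episode below 0.015 m); the robot touches nothing.
It fails at once if the red button is pressed (more than 3 mm) while the mark is more than 5 mm from the target line (value of joint shutter above 0.003 m and horizontal distance between index_mark and target_line above 0.005 m).
It fails at once if the dial or its post is pinched or pushed hard (more than 25 N) (contact force between the fingers and dial above 25 N).
It fails at once if the dish is touched hard, lifted more than 4 mm, tipped or slid more than 15 mm off the dial's centre (not (horizontal distance between dish and stage_centre below 0.015 m) or not (height (world z) of dish below 0.05 m) or not (angle between dish's own z axis and vertical below 0.15 rad) or contact force between the fingers and dish above 5 N).
It fails at once if a bystander is moved by more than 15 mm (not (distance of objective from where it was at the start of the episode below 0.015 m) or not (distance of eyepiece from where it was at the start of the episode below 0.015 m) or not (distance of jar from where it was at the start of the episode below 0.015 m) or not (distance of dropper from where it was at the start of the episode below 0.015 m) or not (distance of slide_box from where it was at the start of the episode below 0.015 m) or not (distance of pencil from where it was at the start of the episode below 0.015 m)).
It also fails if it takes over 54 s, if anything falls off the work surface, if the arm or the gripper's body presses on something with over 40 N, if the wrist force passes 120 N, or if a joint passes its speed limit or range.

## Working session

There is one attempt and no reset: what is moved stays moved. The work goes in short steps, each a Python script; the robot and the scene stay as the last script left them, time stands still between calls to the robot, and variables do not carry over. Pictures are saved under pics/ and viewed, about 8 in all and at most 12, crops included, and the job is handed in when it is done.

```bash
mkdir -p pics
cat > h.py <<'E'
import numpy as np, cv2
from scipy.spatial.transform import Rotation as R
from bench import r, kin, camera, finish_job, sensors
def rot(c):
    a=np.array(c["attitude"],float)
    return a if a.shape==(3,3) else R.from_quat(a).as_matrix()
def ray(c,u,v):
    f=240/np.tan(np.radians(c["fov_y"])/2)
    return rot(c)@np.array([(u-c["cx"])/f,(v-c["cy"])/f,1.])
def at_z(c,u,v,z):
    d=ray(c,u,v); p=np.array(c["xyz"]); return p+d*(z-p[2])/d[2]
def cloud(c):
    f=240/np.tan(np.radians(c["fov_y"])/2); v,u=np.mgrid[:480,:640]
    d=np.stack([(u-c["cx"])/f,(v-c["cy"])/f,np.ones(u.shape)],-1)*c["z_map"][...,None]
    return d@rot(c).T+np.array(c["xyz"])
def proj(c,p):
    f=240/np.tan(np.radians(c["fov_y"])/2); q=rot(c).T@(np.array(p)-np.array(c["xyz"]))
    return q[:2]/q[2]*f+[c["cx"],c["cy"]]
def save(n,img,crop=None,k=1):
    if crop: u0,v0,u1,v1=crop; img=img[v0:v1,u0:u1]
    cv2.imwrite(f"pics/{n}.png",cv2.resize(img,None,fx=k,fy=k,interpolation=cv2.INTER_CUBIC)[...,::-1])
E
python3 - <<'E'
from h import *
for n in ["scene","top"]:
    c=camera(n); save(n,c["img"]); np.savez(f"{n}.npz",**{k:np.array(v) for k,v in c.items()}); print(n,c["fov_y"],c["cx"],c["cy"],c["xyz"],c["attitude"])
print(sensors.current_t(),sensors.current_tool_rot(),sensors.current_finger_gap())
E
```

```text
scene 47.57116005229953 322.5428480083924 235.7754335014665 [ 1.10094722 -0.66590206  1.12773585] [ 0.90195337  0.27341525 -0.10405852 -0.31764137]
top 54.36494959244334 324.32448602136304 236.75744406875057 [0.46283456 0.05729258 1.25724448] [ 0.70700191 -0.704986    0.04856444 -0.02800934]
0.1 [ 8.21364746e-01  5.70402541e-01 -8.32861588e-04  4.48810355e-04] 0.08528166689032853
```

View pics/top.png

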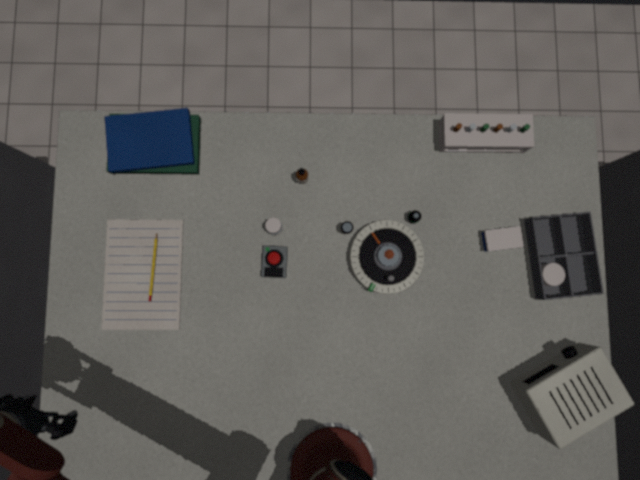

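View pics/scene.png

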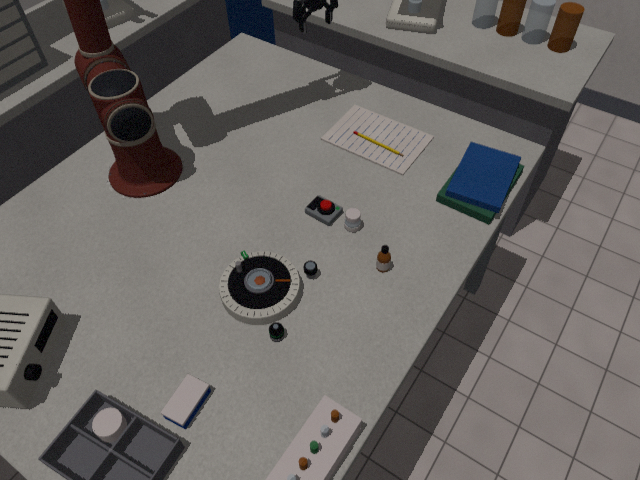

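The top view shows the stage at about (387,256), orange mark (376,238), post (391,278), clip (372,287) and button (274,258). The arm stays clear of all of them. Next I'll get rough positions from these pixels, then look with the wrist camera from above the stage.

```bash
cat >> h.py <<'E'
def down(yaw): # tool x axis at angle yaw, z down
    x=np.array([np.cos(yaw),np.sin(yaw),0]); z=np.array([0,0,-1.]); return R.from_matrix(np.c_[x,np.cross(z,x),z]).as_quat()
E
python3 - <<'E'
from h import *
c=dict(np.load("top.npz"))
for n,u,v,z in [("centre",387.5,256.5,.04),("mark",373,233,.046),("post",391,278,.076),("clip",372,287,.046),("btn",274,258,.044),("obj",415,216,.043),("eye",347,227,.042),("jar",273,226,.055)]:
    print(n,at_z(c,u,v,z).round(4))
P=cloud(c);hsv=cv2.cvtColor(c["img"],cv2.COLOR_RGB2HSV)
m=(P[...,2]>.030)&(P[...,2]<.043)&(np.hypot(P[...,0]-.45,P[...,1]+.07)<.13)
S=at_z(c,387.5,256.5,.04)
# move above, look with wrist
print(R.from_quat(sensors.current_tool_rot()).as_matrix().round(2))
w=camera("wrist");print(np.array(w["xyz"])-sensors.current_ee_pos(),rot(w).round(2),w["fov_y"])
r.command_gripper(0.0)
C=np.array([S[0]-.0,S[1],.36])
for yaw in [np.pi/2,-np.pi/2,0,np.pi]:
    q=kin.ik(C,down(yaw)); print(yaw,None if q is None else np.round(q,2))
E
```

```text
centre [ 0.544  -0.1437  0.04  ]
mark [ 0.6051 -0.1054  0.046 ]
post [ 0.4872 -0.1459  0.076 ]
clip [ 0.4645 -0.1014  0.046 ]
btn [0.5389 0.1524 0.044 ]
obj [ 0.6512 -0.2176  0.043 ]
eye [ 0.6212 -0.0376  0.042 ]
jar [0.6211 0.1552 0.055 ]
[[ 0.35  0.94 -0.  ]
 [ 0.94 -0.35 -0.  ]
 [-0.   -0.   -1.  ]]
[-0.06212771  0.02371456  0.14210083] [[ 0.35  0.9   0.25]
 [ 0.94 -0.34 -0.09]
 [-0.    0.26 -0.96]] 64.61595170076787
1.5707963267948966 [-0.39 -0.14  1.59 -0.    1.69 -1.96]
-1.5707963267948966 [-0.39 -0.14  1.59 -0.    1.69  1.18]
0 [-0.39 -0.14  1.59 -0.    1.69 -0.39]
3.141592653589793 [-0.39 -0.14  1.59 -0.    1.69  2.75]
```

Run:
```python
from h import *
r.move_pose([.544-.07,-.144,.24],down(-np.pi/2))
w=camera("wrist"); np.savez("w1.npz",**{k:np.array(v) for k,v in w.items()}); save("w1",w["img"],k=1.25)
print(sensors.current_t(),sensors.current_ee_pos(),w["xyz"])
for p in [(.544,-.144,.046),(.487,-.146,.076)]: print(proj(w,p))
```

```text
3.6917 [ 0.47422728 -0.14342391  0.23999749] [ 0.54095031 -0.14309874  0.38226363]
[325.32068855 128.9955228 ]
[327.75638449 201.22024649]
```

View pics/w1.png

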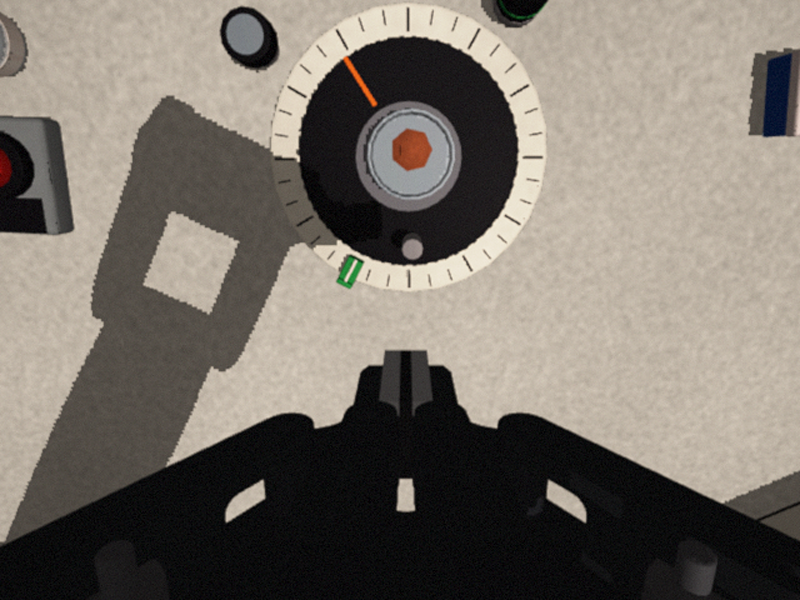

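Wrist view, in the 1.25x picture: dial centred at (410,152), orange mark outer end at (346,58), post cap at (412,247), clip at (350,271) with its white line clearly visible. I'll now measure each of these numerically.

```bash
cat >> h.py <<'E'
from scipy.optimize import least_squares
def measure(w,S0,verbose=True):
    """dial centre (circle r=75mm at z=46), mark angle, clip line angle, from one wrist picture"""
    img=w["img"]; hsv=cv2.cvtColor(img,cv2.COLOR_RGB2HSV); g=img.max(2).astype(float); S=np.array(S0[:2],float)
    pts=[]
    for a in np.radians(np.arange(0,360,2)):
        rr=np.arange(.066,.084,.0005)
        px=np.array([proj(w,[S[0]+q*np.cos(a),S[1]+q*np.sin(a),.046]) for q in rr])
        if px.min()<1 or px[:,0].max()>638 or px[:,1].max()>478: continue
        pr=cv2.remap(g,px[:,0].astype(np.float32)[None],px[:,1].astype(np.float32)[None],cv2.INTER_LINEAR)[0]
        d=np.diff(pr); k=d.argmax()
        if d[k]>15: pts.append(S+(rr[k]+.00025)*np.array([np.cos(a),np.sin(a)]))
    pts=np.array(pts)
    f=least_squares(lambda p:np.hypot(*(pts-p[:2]).T)-p[2],[*S,.075],loss="soft_l1",f_scale=.001)
    C=f.x[:2]
    def ang(m):
        v,u=np.nonzero(m); P=np.array([at_z(w,a,b,.046)[:2] for a,b in zip(u,v)])-C
        k=(np.hypot(*P.T)<.1)&(np.hypot(*P.T)>.035); P=P[k]
        return np.degrees(np.arctan2(P[:,1],P[:,0])),np.hypot(*P.T)
    H,Sa,V=cv2.split(hsv)
    am,rm=ang((H>4)&(H<18)&(Sa>150)&(V>90))
    ag,rg=ang((H>45)&(H<80)&(Sa>110)&(V>50))
    # green either side of the white line: line = mid of extremes
    mid=lambda a:(a.min()+a.max())/2
    if verbose: print("C",C.round(4),"r",f.x[2].round(4),len(pts),"mark",np.median(am).round(2),am.min().round(1),am.max().round(1),rm.min().round(3),rm.max().round(3),len(am),"clip med",(np.median(ag)).round(2),"mean",ag.mean().round(2),"mid",mid(ag).round(2),rg.min().round(3),rg.max().round(3),len(ag))
    return C,np.median(am),mid(ag)
E
python3 - <<'E'
from h import *
w=dict(np.load("w1.npz"))
measure(w,(.544,-.144))
p=at_z(w,412/1.25,247/1.25,.076);C=measure(w,(.544,-.144),0)[0];d=p[:2]-C
print("post",p,np.degrees(np.arctan2(d[1],d[0])),np.hypot(*d))
u,v=proj(w,[.4665,-.1014,.046]).astype(int); save("clip",w["img"],(u-25,v-25,u+25,v+25),10)
print(u,v)
E
```

```text
C [ 0.5466 -0.1448] r 0.0745 179 mark 33.39 30.5 36.1 0.04 0.075 232 clip med 151.05 mean 151.94 mid 151.92 0.079 0.1 202
post [ 0.48998091 -0.14749067  0.076     ] -177.23715007037623 0.056700635745346534
278 217
```

View pics/clip.png

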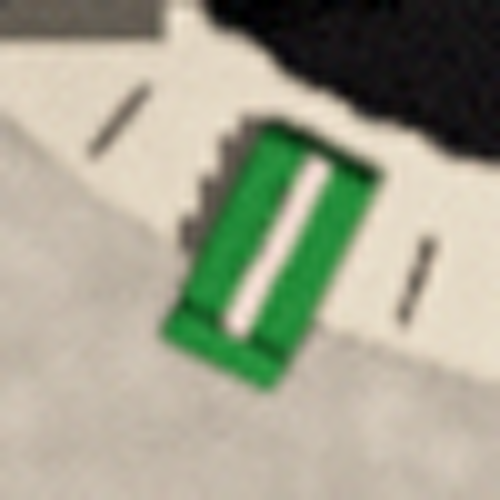

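The crop shows the clip's white line running from (317,160) to (235,325). That is (284.2,208.5) to (276.0,225.0) in image pixels, if the crop starts at row 192. I'll convert these to an angle and begin pushing, with checks on the way.

```bash
cat >> h.py <<'E'
def fing(C,phi,gap,z):
    """TCP pose with the shut fingers behind the post (post at angle phi, rad); gap = finger centre to post axis"""
    t=np.array([-np.sin(phi),np.cos(phi)]); p=C+.058*np.array([np.cos(phi),np.sin(phi)])-gap*t
    yaw=np.arctan2(t[1],t[0]); return [*p,z],down(yaw)
E
python3 - <<'E'
from h import *
w=dict(np.load("w1.npz")); C=np.array([.5466,-.1448])
for u,v in [(253+31.2,192+15.5),(253+23,192+32)]:
    d=at_z(w,u,v,.046)[:2]-C; print(np.degrees(np.arctan2(d[1],d[0])),np.hypot(*d))
phi=np.radians(182.5)
p,q=fing(C,phi,.032,.12); r.move_pose(p,q)
p,q=fing(C,phi,.032,.061); r.servo_line(p,q,vel=.08)
f0=np.array(sensors.current_force()); print("t",sensors.current_t(),f0)
for gap in np.arange(.029,.010,-.002):
    p,q=fing(C,phi,gap,.061); r.servo_line(p,q,vel=.03)
    f=np.array(sensors.current_force())-f0; print(gap.round(4),f.round(2))
    if np.linalg.norm(f)>1.2: break
w=camera("wrist"); save("w2",w["img"]); print(sensors.current_t(),sensors.current_ee_pos())
E
```

```text
151.9139273523504 0.08006163335457363
152.0548456531661 0.09723612480980423
t 5.15 [-0.19418612  0.53229344  0.06108151]
0.029 [ 0.68 -0.15  0.45]
0.027 [ 0.39 -2.06 -0.57]
5.7 [ 0.48750307 -0.12042445  0.06106352]
```

View pics/w2.png

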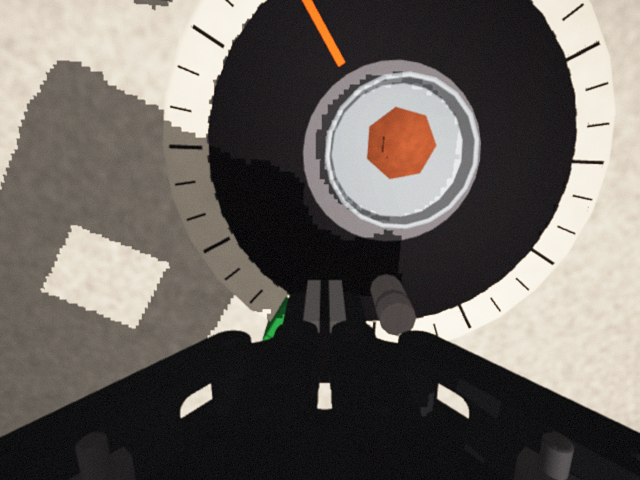

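The fingers are beside the post at (390,305) with a visible gap of roughly 10 mm, so there is no contact yet; the 2 N reading was motion noise. The line is at 152.0° and the mark at 33.4°, so the dial needs +118.6°. I'll push most of the way and then re-measure.

```bash
cat >> h.py <<'E'
def push(C,a0,a1,gap=.017,step=5,vel=.04):
    fm=0
    n=max(1,int(np.ceil(abs(a1-a0)/step)))
    for a in np.linspace(a0,a1,n+1)[1:]:
        p,q=fing(C,np.radians(a),gap,.061); r.servo_line(p,q,vel=vel)
        fm=max(fm,np.linalg.norm(sensors.current_force()))
    return fm
E
python3 - <<'E'
from h import *
C=np.array([.5466,-.1448])
p,q=fing(C,np.radians(182.5),.021,.061); r.servo_line(p,q,vel=.03)
p,q=fing(C,np.radians(182.5),.017,.061); r.servo_line(p,q,vel=.03)
for a0,a1 in [(182.5,205),(205,240),(240,270)]:
    print(push(C,a0,a1),sensors.current_t())
    w=camera("wrist")
    try: measure(w,C)
    except Exception as e: print(e)
save("w3",w["img"])
E
```

```text
2.16279022458033 7.6667
C [ 0.5463 -0.1448] r 0.0742 116 mark 59.28 56.7 61.6 0.04 0.069 802 clip med 150.95 mean 146.09 mid 59.71 0.076 0.1 1141
1.3676300906538146 9.7
C [ 0.5464 -0.1448] r 0.0743 118 mark 94.69 92.5 96.7 0.04 0.069 689 clip med 151.02 mean 138.92 mid 58.73 0.077 0.1 1440
1.3960409111768508 11.45
C [ 0.5463 -0.1449] r 0.0743 116 mark 125.0 122.8 127.3 0.04 0.069 781 clip med 151.19 mean 142.34 mid 58.52 0.076 0.1 1765
```

View pics/w3.png

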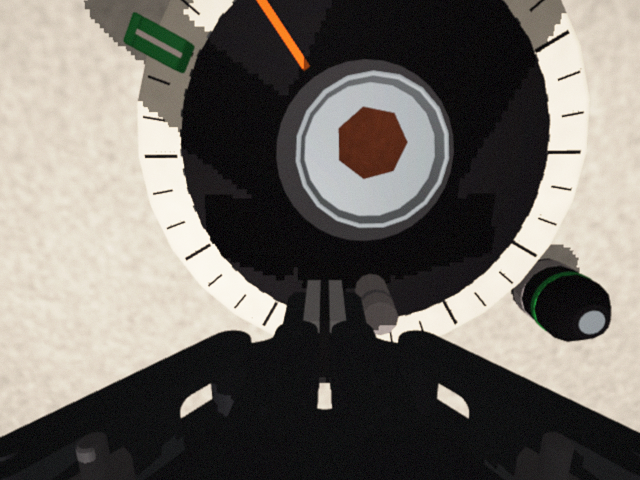

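The push is working: the dish stays central and the objective is well clear at (568,300). The mark is at 125.0° and trails the commanded angle by about 145°. I'll finish the turn in small corrected steps.

Run:
```python
from h import *
C=np.array([.5466,-.1448]); a=270.; tgt=152.0
print(push(C,a,292,vel=.03)); a=292.
for i in range(3):
    r.hold(.2); w=camera("wrist"); c,m,_=measure(w,C)
    if tgt-m<.35: break
    b=a+(tgt-m); print(push(C,a,b,vel=.015),b); a=b
# back off along the tangent, lift, look from the first viewpoint style
for g in (.022,.03):
    p,q=fing(C,np.radians(a),g,.061); r.servo_line(p,q,vel=.04)
p,q=fing(C,np.radians(a),.03,.13); r.servo_line(p,q,vel=.12)
r.move_pose([C[0]-.07,C[1],.24],down(-np.pi/2))
w=camera("wrist"); np.savez("w4.npz",**{k:np.array(v) for k,v in w.items()}); measure(w,C); print(sensors.current_t())
u,v=proj(w,[C[0],C[1],.046]).astype(int); save("w4",w["img"],(u-130,max(v-120,0),u+130,v+120),3)
print(u,v)
```

```text
1.2101159570324782
C [ 0.5464 -0.145 ] r 0.0743 116 mark 147.01 144.9 149.1 0.04 0.069 675 clip med -35.87 mean -27.89 mid 58.43 0.077 0.1 71
1.649568621020375 296.98540307960855
C [ 0.5465 -0.1449] r 0.0743 116 mark 151.9 149.8 154.0 0.04 0.069 676 clip med -34.02 mean -33.94 mid -33.85 0.098 0.1 15
C [ 0.5467 -0.1447] r 0.0744 180 mark 152.09 150.3 153.9 0.041 0.074 128 clip med 151.29 mean 152.05 mid 152.02 0.079 0.1 201
17.2583
324 128
```

View pics/w4.png

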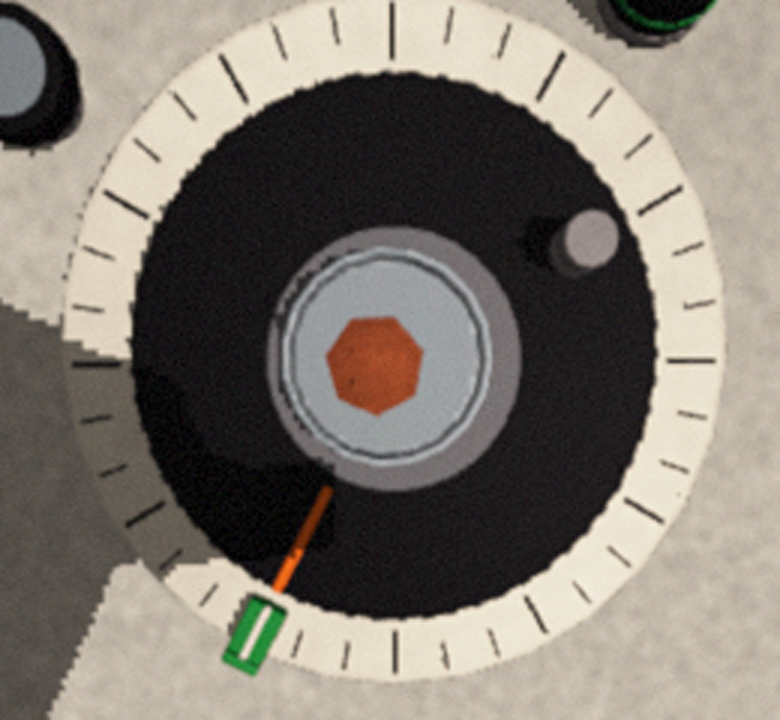

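The mark (152.1°) lines up with the white line (152.0°), and the dish is central. Next I'll locate the red button with the wrist camera and press it.

Run:
```python
from h import *
r.move_pose([.539-.06,.152,.20],down(-np.pi/2))
w=camera("wrist"); H,S,V=cv2.split(cv2.cvtColor(w["img"],cv2.COLOR_RGB2HSV))
m=(((H<6)|(H>174))&(S>140)&(V>60)).astype(np.uint8)
n,l,st,ce=cv2.connectedComponentsWithStats(m); k=1+st[1:,4].argmax()
B=at_z(w,*ce[k],.044); D=[np.ptp([at_z(w,u,v,.044)[1] for u,v in [(st[k,0],ce[k][1]),(st[k,0]+st[k,2],ce[k][1])]])]
print("btn",B,"width",D); assert np.hypot(B[0]-.539,B[1]-.1524)<.012
q=down(-np.pi/2)
r.move_pose([B[0],B[1],.10],q); r.servo_line([B[0],B[1],.050],q,vel=.06); r.hold(.2)
f0=sensors.current_force()[2]
for z in np.arange(.046,.0369,-.001):
    r.servo_line([B[0],B[1],z],q,vel=.02); r.hold(.1)
    f=sensors.current_force()[2]-f0; print(z.round(3),round(f,2),sensors.current_ee_pos()[2].round(4))
    if f>9: break
r.hold(.2); w=camera("wrist"); save("press",w["img"]); print(sensors.current_t())
```

```text
btn [0.54152066 0.15245078 0.044     ] width [np.float64(0.03124986955878406)]
0.046 -0.68 0.0459
0.045 -1.06 0.045
0.044 -0.18 0.0441
0.043 0.72 0.0432
0.042 1.01 0.0421
0.041 2.15 0.0411
0.04 2.32 0.0401
0.039 3.22 0.0391
0.038 3.26 0.0381
0.037 8.26 0.038
24.0333
```

View pics/press.png

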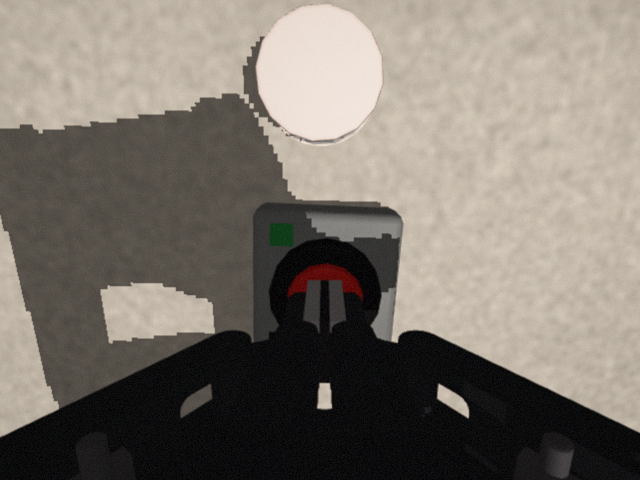

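The fingertips at (325,290) are on the red cap and hit the stop: force rose from 3.3 to 8.3 N and the TCP stalled at 38 mm, which is full travel. I'll release, retreat, check everything and hand in.

Run:
```python
from h import *
p=np.array(sensors.current_ee_pos()); q=down(-np.pi/2)
r.servo_line([p[0],p[1],.06],q,vel=.04); r.servo_line([p[0],p[1],.16],q,vel=.15)
w=camera("wrist"); r.move_pose([.5466-.07,-.1448,.24],q); w=camera("wrist"); measure(w,(.5466,-.1448))
c=camera("top"); o=dict(np.load("top.npz")); P=cloud(c); 
d=cv2.absdiff(c["img"],o["img"]).max(2)
for n,u,v in [("obj",415,216),("eye",347,227),("jar",273,226),("drop",301,175),("box",501,239),("pencil",153,268)]: print(n,d[v-12:v+12,u-12:u+12].max(), end="; ")
b=P[255:261,271:277,2]; b0=cloud(o)[255:261,271:277,2]; print("btn z now/before",np.median(b).round(4),np.median(b0).round(4),sensors.current_t())
save("end",c["img"],(60,80,560,330),1.5)
```

```text
C [ 0.5466 -0.1447] r 0.0745 180 mark 152.2 150.3 153.8 0.04 0.074 131 clip med 151.74 mean 152.04 mid 151.99 0.079 0.1 203
obj 17; eye 16; jar 16; drop 16; box 17; pencil 18; btn z now/before 0.0427 0.0444 26.925
```

View pics/end.png

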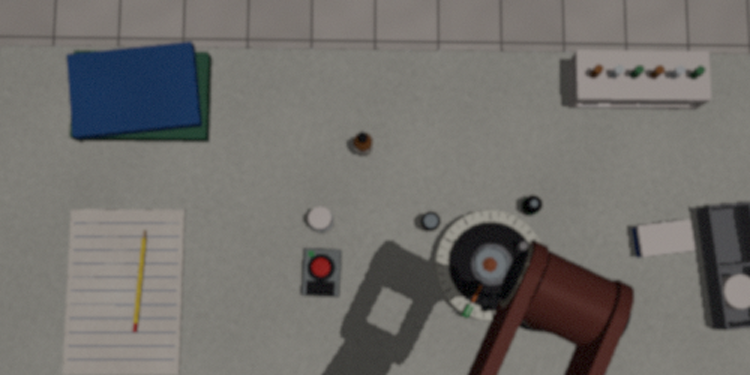

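Everything stands where it was and the mark is on the line. The button's depth reads 1.7 mm lower than before, so I'll check whether that is depth noise before handing in.

Run:
```python
from h import *
o=cloud(dict(np.load("top.npz")))
for i in range(3):
    P=cloud(camera("top")); print([ (np.median(x[255:261,271:277,2]).round(4),np.median(x[200:206,222:228,2]).round(4),np.median(x[300:306,300:306,2]).round(4)) for x in (P,o)])
q=down(-np.pi/2); r.move_pose([.4815,.1524,.20],q); w=camera("wrist"); P=cloud(w)
for n,p in [("btn",(.5415,.1524,.044)),("collar",(.5415,.1724,.034)),("table",(.5415,.215,0))]:
    u,v=proj(w,p).astype(int); print(n,np.median(P[v-3:v+4,u-3:u+4,2]).round(4))
print(sensors.current_t())
```

```text
[(np.float64(0.0434), np.float64(-0.0013), np.float64(-0.0013)), (np.float64(0.0444), np.float64(-0.0013), np.float64(-0.0007))]
[(np.float64(0.0432), np.float64(0.0002), np.float64(-0.0012)), (np.float64(0.0444), np.float64(-0.0013), np.float64(-0.0007))]
[(np.float64(0.0435), np.float64(-0.0011), np.float64(-0.0007)), (np.float64(0.0444), np.float64(-0.0013), np.float64(-0.0007))]
btn 0.0435
collar 0.0334
table -0.0002
28.275
```

The close view puts the button 10.1 mm above its collar, against a nominal 10 mm, so it is released and the earlier difference was noise.

```bash
python3 -c "
from h import *
r.hold(.3); print(finish_job())"
```

```text
the job is handed in; nothing more can be done
None
```

The dial is lined up with the green clip, the red button was pressed to its stop and let go, and the job is handed in (about 28.6 s on the robot's clock, of 54 s allowed). The hand-in reports no verdict, so these are my own checks.

- **Dial:** I pushed the post about 119° anticlockwise with the shut fingers, tips above the dish rim. The wrist force, read after each step, peaked at 2.2 N. The mark last measured 152.1–152.2° against 152.0° for the white line, about 0.3 mm off.
- **Button:** the fingertips reached the stop about 6 mm down, where the force jumped from 3.3 to 8.3 N. After release it stands 10.1 mm above its collar (nominal 10 mm).
- **Dish and bystanders:** the dish was central in the last close view of the dial, after the push. The other objects look unmoved in the before and after top pictures. The arm ended clear, 0.2 m above the table.

**Readings that disagreed:**
- An early 2 N reading beside the post turned out to be motion noise, not contact.
- One top-camera depth reading put the released button 1.7 mm low. Three repeats still read about 1 mm low, which is within noise, and the close view confirmed it was released.

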